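# Set the step attenuator to its third click

### The arm

A 6-joint arm with a two-finger parallel gripper is mounted at the origin on a cart in front of the work surface, level with it; the furniture and walls round the work are solid. World frame = base frame: x ahead of the robot, y to its left, z up, the work surface at z = 0. Lengths are in m, angles in rad, forces in N, time in s.
With the tool pointing down it reaches from about 0.275 to 0.725 m from the base axis. Payload 5.6 kg.
Tool frame: the origin (TCP) lies at the very end of the fingers, on their centre line; the grasp point (between the pads) lies 19 mm behind it (r.pinch_z is the distance from the TCP to the grasp point, in m); z points along the fingers, y is the line along which they close (so a half turn about z gives the same grasp; the last joint's range is limited). The gripper opens to 85 mm and grips with 20 to 120 N. Pads are 22 mm wide; open, the fingers measure 114 mm over their backs; the gripper's body (76 mm by 85 mm) begins 54 mm behind the grasp point. The pads swing forward as they close: fully open they stand 13 mm farther back than shut.
Start: joints at [-1.009, 0.255, 0.108, 0, -1.424, -0.285], TCP at [0.15, -0.529, 0.231] pointing down, gripper open.
Joint ranges: [-2.95, 2.95], [-1.21, 1.97], [-1.09, 1.5], [-2.87, 1.71], [-2.94, -0.07], [-3.05, 3.05]. Speed limits (rad/s): [2.57, 2.57, 3.14, 3.14, 3.14, 3.14].

### API

Orientations are given as a rotation vector (axis times angle).
In Python, from bench import r gives the robot as it stands.
- The arm moves only by the shell command python3 -m handwheel 'ROWS' [FORCE]. ROWS is JSON, a list that holds one entry, the list of rows, each a list of 7 numbers: the shift along the tool's x, y, z in cm, then the turn, a rotation vector about the tool's x, y, z in degrees, then the opening, from 0 (shut) to 1 (fully open). In form: [[[x, y, z, wx, wy, wz, fingers], ...]]. A call has 1 to 12 rows; each row is the pose to reach, as a shift and turn from the pose commanded when the call began, along the tool's axes at that moment; what a row does not reach only later rows make up. A row lasts 1/8 s, in which the tool goes at most 62.5 mm and 10.7 degrees, less where a joint would pass 70% of its speed; a pose out of reach is approached as far as the arm can. A call with a gripper value outside its range is refused whole. The fingers move at their own pace and stop on an object; FORCE is the grip in N (left out, the last holds). Time passes only in rows, so rows that repeat a pose let the fingers close. It gives the time, the measured TCP pose, the force, the opening and the grip force at its end, in the units of the state.
- r.read_state(): the state, without advancing time (a new reading comes with each control period).
- r.snapshot(name): name is "side" or "top" or "wrist"; returns a dict with "color" (384x512x3 uint8, red, green, blue), "range_z" (384x512 float32, m along the optical axis (not along the pixel's ray), 0 where there is no reading), "camera_matrix" (3x3 intrinsics, pixels), "xyz" and "orientation" of the camera in the world; the wrist camera has in their place "T_tool_cam" (4x4, takes a point from camera to tool coordinates, whose origin is the TCP and whose axes are the flange's). Camera axes: x right, y down, z forward; pixel columns grow to the right and rows downward; lengths in m; the calibration is good to about 2 mm. The wrist camera is an equidistant fisheye: a pixel r from the principal point sees the ray r / f radians off the axis. A picture is of the moment at which its call begins: read the wrist's pose just before it.
- r.close_job(): hands the job in; it is judged then, once.
The state is a dict: "t": time; "joint_pos": joint angles; "qvel": joint speeds; "effort": joint torques, N m; "tool_pos": TCP position; "eef_rot": TCP orientation; "ft_force": force on the tool from outside, world axes, zero at the start; "ft_torque": the same for the moment, N m; "finger_gap": finger opening in m; "grip_force": force on a finger pad.
Only numpy, scipy, OpenCV 4.12 (cv2) and the standard library are available. Lean on these libraries where they do the work, as an engineer would, in place of code of your own. Each camera call takes 0.05 s, during which the arm holds its last target. There are 200 camera calls.

### The job

Two grey boxes stand on the bench; set the step attenuator, the one with the flat paddle lever, to its third click. With the fingertips push the lever away from its off end (the end near you), counting the clicks by feel and pausing for about a second in the first and in the second, and leave it resting in the third without ever going past it. Only push the lever, do not pinch it; do not shove, tip or lift the box, and leave the other box with its round knob and everything else where it is.

Things in the scene. Friction and masses are not known exactly. Their poses are not given: they have to be found in the camera images.
- step_box: step attenuator: grey box on rubber feet, 160 (x) x 76 x 42 mm high, 2.6 kg, on the left or right, turned up to 0.35 rad; flat paddle lever, five engraved marks beside the slot, one per click. Origin: centre of the underside, z up. The lever slides along +x, from the near (off) end to the far end with two brass sockets. Pushes up to 10 N do not shift it
- step_lever (a joint): lever travel, m: 0 = off stop, 0.114 = far stop. Free to 0.030 (starts at 0.004 to 0.026), then five clicks centred at 0.046, 0.062, 0.078, 0.094, 0.110. Leaving a click, or entering the first, takes 5 to 8 N; the force falls away at the ridge half way to the next, and the lever jumps up to 8 mm ahead of the finger into the next centre and stays
- push_point (a point): middle of the near, flat face of the paddle, 25 mm above the box's top (67 mm above its underside); axes as the box's. The paddle is black, upright, 10 mm thick along the travel (this point is 5 mm nearer the off end than its centre), 26 mm wide across it, its top 42 mm above the box's top (84 mm above the bench)
- paddle_near: near half of the paddle's thickness (5 mm), with the face that is pushed; origin on the box's top under the lever's centre
- paddle_far: far half of the paddle's thickness (5 mm); origin as paddle_near. Fingers pressing both halves at once are pinching the paddle
- fader_box: the other loose grey box, same size and build, but its lever is a round knob and it has no marks; origin at the centre of its underside; to be left alone
- fader_knob (a point): top of that box's round knob lever (20 mm across, 42 mm above the box's top); slides smoothly and must stay where it is
- eraser: white and pale green eraser, 43x24x12 mm, between the two boxes; origin at the centre of its underside; to be left alone
- usb_stick_2: flat USB stick, 60x38x8 mm, between the two boxes; origin at the centre of its underside; to be left alone
- tape_roll: roll of black tape lying flat, 67 mm across, 18 mm high, in the row behind the boxes; origin at the centre of its underside; to be left alone
- heat_sink: finned metal heat sink, 52x52x20 mm, in the row behind; origin at the centre of its underside; to be left alone
- solder_spool: spool of solder, 53 mm across, 32 mm high, in the row behind; origin at the centre of its underside; to be left alone
- flux_jar: small jar with a screw lid, 40 mm across, 41 mm high, in the row behind; origin at the centre of its underside; to be left alone
- ipa_bottle: round cleaner bottle, 54 mm across, 86 mm high, in the row behind; origin at the centre of its underside; to be left alone
- screwdriver_2: small screwdriver lying flat, 161x24x12 mm, at the right, beside the tall fixed microscope that fills the bench further right (come in over or in front of it); origin at the centre of its underside; to be left alone

How it is judged:
By the outcome, as a careful person would: the job done as asked, in the order asked, and still so for the second after the job is handed in, with the robot touching nothing.
It also fails if it takes over 67 s, if anything falls off the work surface, if the arm or the gripper's body presses on something with over 40 N, if the wrist force passes 120 N, or if a joint passes its speed limit or range.

## Working session

There is one attempt and no reset: what is moved stays moved. The work goes in short steps, Python scripts to look and compute and a shell command to move; the robot and the scene stay as the last step left them, time stands still between calls to the robot, and variables do not carry over. Pictures are saved under pics/ and viewed, at most 10 in all, crops included, and the job is handed in when it is done.

```bash
mkdir -p pics; ls; python3 - <<'E'
from bench import r
import cv2,numpy as np
s=r.read_state();print(s['t'],s['tool_pos'],s['eef_rot'],s['finger_gap'],s['ft_force'])
ims=[]
for n in("top","side"):
    d=r.snapshot(n);np.savez(f"{n}0.npz",**d);cv2.imwrite(f"pics/{n}0.png",d["color"][:,:,::-1]);print(n,d['xyz'],d['orientation'],d['camera_matrix'].tolist())
E
```

```text
pics
0.0 [ 0.15022166 -0.52856803  0.23038286] [ 4.33245347e-01 -3.11126454e+00 -2.97460229e-03] 0.0854799590305201 [-0.19179822  0.25875816  0.33907514]
top [0.48648736 0.00792276 1.21144594] [-2.20473372  2.14776259 -0.10646423] [[476.817824360264, 0.0, 261.6041404892794], [0.0, 476.817824360264, 194.1388330637296], [0.0, 0.0, 1.0]]
side [0.58399511 0.75879016 0.48295918] [ 0.01945295 -2.66441886  1.62703829] [[369.6426562135754, 0.0, 254.51071188327901], [0.0, 369.6426562135754, 190.3028126458861], [0.0, 0.0, 1.0]]
```

View pics/top0.png

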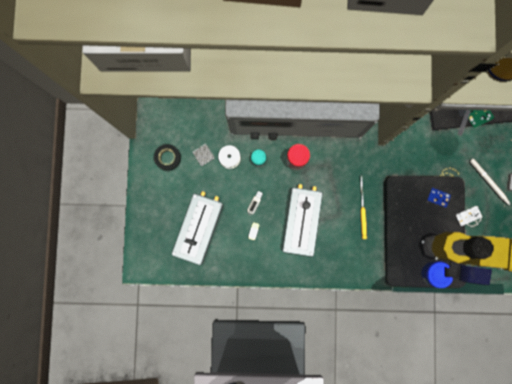

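View pics/side0.png

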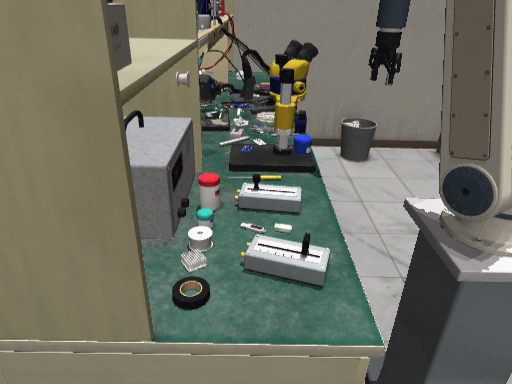

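The top view shows the paddle box at left (pixel ~197,229, paddle near 190,242) and the knob box at right (303,222). The side view confirms the flat paddle on the nearer (left, +y) box, with sockets at the far end.

```bash
cat >h.py <<'E'
import numpy as np,cv2
from scipy.spatial.transform import Rotation as R
def ray(d,u,v,z):
    w=R.from_rotvec(d['orientation']).as_matrix()@np.linalg.inv(d['camera_matrix'])@np.array([u,v,1.])
    return d['xyz']+w*(z-d['xyz'][2])/w[2]
E
python3 - <<'E'
from h import *
d=np.load('top0.npz');c=d['color'];hsv=cv2.cvtColor(c,cv2.COLOR_RGB2HSV)
m=((hsv[...,1]<40)&(hsv[...,2]>120)).astype(np.uint8)
m[:,:165]=0;m[:,228:]=0;m[:185]=0;m[270:]=0
m=cv2.morphologyEx(m,cv2.MORPH_CLOSE,np.ones((7,7)))
n,l,st,ce=cv2.connectedComponentsWithStats(m);k=1+st[1:,4].argmax();print(st[k])
cn=max(cv2.findContours((l==k).astype(np.uint8),0,1)[0],key=cv2.contourArea)
b=cv2.boxPoints(cv2.minAreaRect(cn));P=np.array([ray(d,*p,.042)for p in b]);print(b,P)
print('lens',[np.linalg.norm(P[i]-P[i-1])for i in range(4)],'centre',P.mean(0))
e=[P[i]-P[i-1] for i in range(4)];e=max(e,key=lambda v:np.linalg.norm(v)+(v[0]>0)*.01);yaw=np.arctan2(e[1],e[0]);print('yaw',yaw)
for i in range(225,255):print(i,' '.join('%3d'%x for x in c[i,176:212].max(1)))
crop=cv2.resize(c[180:275,165:230],None,fx=6,fy=6,interpolation=cv2.INTER_CUBIC);cv2.imwrite('pics/c0.png',crop[:,:,::-1])
C=P.mean(0)
R2=R.from_rotvec(d['orientation']).as_matrix()
rz=d['range_z'];v,u=np.mgrid[180:275,165:230];K=d['camera_matrix'];q=rz[180:275,165:230]
pc=np.stack([(u-K[0,2])/K[0,0]*q,(v-K[1,2])/K[1,1]*q,q],-1)@R2.T+d['xyz']
s=pc[pc[...,2]>.065];print(len(s),s.mean(0),s.min(0),s.max(0))
ax=np.array([np.cos(yaw),np.sin(yaw)]);t=(s[:,:2]-C[:2])@ax;print(t.min(),t.max())
E
```

```text
[ 172  194   51   71 2089]
[[170.4235  254.71248]
 [193.06372 191.82295]
 [222.77335 202.51842]
 [200.13312 265.40796]] [[0.44141458 0.22109329 0.042     ]
 [0.59641208 0.17212534 0.042     ]
 [0.57195047 0.09815935 0.042     ]
 [0.41751231 0.14796033 0.042     ]]
lens [np.float64(0.0769399052772559), np.float64(0.16254872387014002), np.float64(0.07790595760197226), np.float64(0.1622691699302748)] centre [0.50682236 0.15983458 0.042     ]
yaw -0.30600428658856166
225 112 108 107 105 103 120 177 220 231 231 231 231 227 225 227 229 236 242 245 244 213 140 121 189 239 245 244 244 244 243 240 238 236 235 235 237
226 112 108 107 104 103 136 197 230 233 232 231 229 227 232 238 240 242 244 246 240 184 113 138 216 243 245 245 244 244 240 236 235 236 235 236 237
227 108 109 106 102 112 161 213 232 231 231 231 229 229 237 243 244 244 245 245 235 162 108 162 235 245 245 244 244 243 237 232 234 237 237 237 237
228 110 112 104 100 120 181 221 232 230 231 230 228 231 240 244 245 244 246 244 211 136 118 192 241 245 244 244 244 240 232 232 235 237 238 238 237
229 112 111 106 104 139 196 229 231 231 
[... 3257 characters left out ...]
45 240 188 116 129 205 241 244 244 244 244 241 238 235 237 235 236 238 237 209 147  95  88 100 112 120 128
252 230 234 232 228 231 237 239 241 242 244 238 187 130 157 221 243 244 244 244 243 241 238 236 236 236 237 237 228 184 120  85  87 106 117 121 123
253 232 234 233 231 230 233 234 234 236 239 238 214 184 199 236 244 244 244 244 243 240 237 236 236 236 237 235 214 156 101  85  93 106 119 124 122
254 233 234 234 234 234 235 233 231 231 235 235 230 224 232 242 244 244 243 244 241 236 235 236 236 238 238 236 202 136  89  90  97 111 118 124 124
86 [0.47854998 0.1073605  0.51613311] [0.46692759 0.00792276 0.06820633] [0.48648736 0.18339595 1.21144594]
-0.03947335804541312 0.026373245796380423
```

View pics/c0.png

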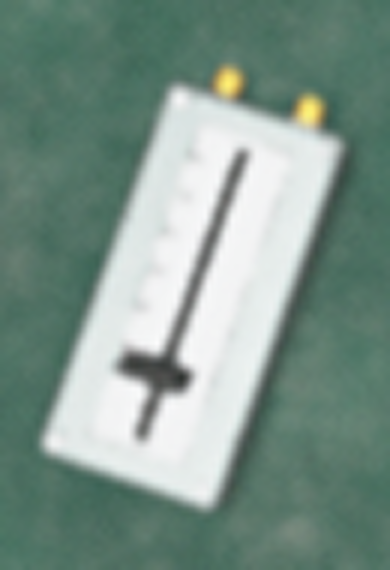

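The crop shows the black paddle near the off end, around full-image pixel (190.5, 241), with the slot running toward the brass sockets.

```bash
cat >>h.py <<'E'
yaw=-0.306; AX=np.array([np.cos(yaw),np.sin(yaw),0])
def goal(s,p,name=''):
    Rt=R.from_rotvec(s['eef_rot']); G=R.from_matrix(np.c_[-AX,np.cross([0,0,-1],-AX),[0,0,-1]])
    print(name,'cm',np.round(100*Rt.inv().apply(np.array(p)-s['tool_pos']),2),'deg',np.round(np.degrees((Rt.inv()*G).as_rotvec()),1))
E
python3 - <<'E'
from h import *
from bench import r
d=np.load('top0.npz');print(ray(d,190.3,241.3,.084),'slot',ray(d,205.6,205.5,.042),ray(d,188.5,252.5,.042))
K=d['camera_matrix'];v,u=np.mgrid[230:255,176:206];q=d['range_z'][230:255,176:206]
pc=np.stack([(u-K[0,2])/K[0,0]*q,(v-K[1,2])/K[1,1]*q,q],-1)@R.from_rotvec(d['orientation']).as_matrix().T+d['xyz']
p=pc[(pc[...,2]>.065)&(q>0)];print(len(p),p.mean(0),p[:,2].max())
L=p.mean(0);s=r.read_state()
goal(s,[.27,-.2,.23],'via');goal(s,[.32,-.05,.23],'via2')
goal(s,np.r_[(L-.05*AX)[:2],.15],'pre')
print(r.snapshot('wrist')['T_tool_cam'])
E
```

```text
[0.47550441 0.16814261 0.084     ] slot [0.56350128 0.14005472 0.042     ] [0.44788128 0.17740931 0.042     ]
53 [0.47360785 0.16927457 0.08320247] 0.0885320898524089
via cm [-20.5   28.34   0.09] deg [ 0.1 -0.  33.4]
via2 cm [-29.41  41.4    0.12] deg [ 0.1 -0.  33.4]
pre cm [-46.    61.04   8.15] deg [ 0.1 -0.  33.4]
[[-8.20062557e-04 -9.58431493e-01 -2.85321574e-01  7.19079483e-02]
 [ 9.99999623e-01 -7.04368210e-04 -5.08105890e-04  9.42327818e-04]
 [ 2.86013241e-04 -2.85321883e-01  9.58431709e-01 -1.43015609e-01]
 [ 0.00000000e+00  0.00000000e+00  0.00000000e+00  1.00000000e+00]]
```

```bash
python3 -m handwheel '[[[-10,14,0,0,0,5,0],[-20,28,0,0,0,10,0],[-20,28,0,0,0,15,0],[-20,28,0,0,0,20,0],[-20,28,0,0,0,25,0],[-20,28,0,0,0,30,0],[-29,41,0,0,0,33.4,0],[-29,41,0,0,0,33.4,0],[-46,61,0,0,0,33.4,0],[-46,61,0,0,0,33.4,0],[-46,61,4,0,0,33.4,0],[-46,61,8,0,0,33.4,0]]]' 40 && python3 - <<'E'
from h import *
from bench import r
s=r.read_state();print(s['t'],s['tool_pos'],s['eef_rot'],s['finger_gap'])
d=r.snapshot('wrist');np.savez('w1.npz',**d);cv2.imwrite('pics/w1.png',d['color'][:,:,::-1]);print(d['camera_matrix'])
E
```

```text
t: 1.65
tool_pos: [0.4047, 0.135, 0.1853]
eef_rot: [0.476, 3.102, 0.004]
ft_force: [0.6, -0.4, 0.1]
finger_gap: -0.0001
grip_force: 0.0
1.65 [0.40471108 0.13504375 0.1853472 ] [0.47634455 3.10249103 0.00374415] -7.165500438724579e-05
[[297.31863964   0.         256.18468388]
 [  0.         297.31863964 193.46078113]
 [  0.           0.           1.        ]]
```

View pics/w1.png

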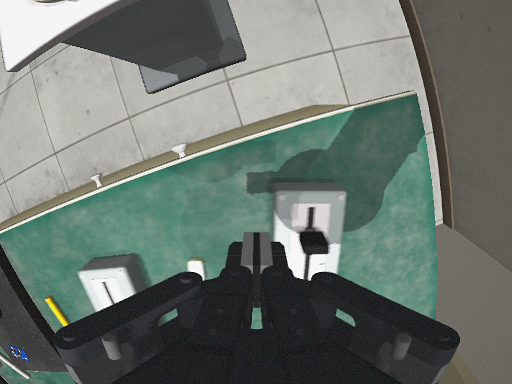

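The wrist view (near side at top) shows the box at (310,230) and the paddle at (313,242). The box is aligned with the tool, but the arm still has to travel sideways toward +y.

```bash
python3 -m handwheel '[[[0,0,0,0,0,0,0],[0,0,0,0,0,0,0]]]' && python3 - <<'E'
from h import *
from bench import r
s=r.read_state();L=np.array([.474,.169,0]);goal(s,np.r_[(L-.05*AX)[:2],.12],'pre')
E
```

```text
t: 1.95
tool_pos: [0.4035, 0.1317, 0.1854]
eef_rot: [0.479, 3.104, 0.0]
ft_force: [-0.2, -0.4, -0.5]
finger_gap: 0.0002
grip_force: 0.0
pre cm [-0.6   5.68  6.55] deg [ 0.  0. -0.]
```

```bash
python3 -m handwheel '[[[0,3,3,0,0,0,0],[0,5.7,6.5,0,0,0,0],[0,5.7,6.5,0,0,0,0],[0,5.7,6.5,0,0,0,0]]]' && python3 - <<'E'
from h import *
from bench import r
s=r.read_state();L=np.array([.474,.169,0]);goal(s,np.r_[(L-.045*AX)[:2],.055],'down')
d=r.snapshot('wrist');np.savez('w2.npz',**d);cv2.imwrite('pics/w2.png',cv2.resize(d['color'][100:300,150:360],None,fx=2.5,fy=2.5)[:,:,::-1])
T=d['T_tool_cam'];K=d['camera_matrix'];Rt=R.from_rotvec(s['eef_rot']).as_matrix()
def w(u,v,z):
    x=np.array([u-K[0,2],v-K[1,2]])/K[0,0];t=np.hypot(*x);c=np.r_[x/t*np.sin(t),np.cos(t)]
    k=Rt@T[:3,:3]@c;o=s['tool_pos']+Rt@T[:3,3];return o+k*(z-o[2])/k[2]
g=d['color'].max(2)
# slot columns below paddle & paddle top extents
import pickle;pickle.dump((s['tool_pos'],Rt),open('w2.pkl','wb'))
# box near corners / paddle blob
m=((g<75)&(np.mgrid[:384,:512][0]<260)).astype(np.uint8)
n,l,st,ce=cv2.connectedComponentsWithStats(m)
for i in range(1,n):
    if st[i,4]>80:print(st[i],ce[i])
E
```

```text
t: 2.45
tool_pos: [0.4212, 0.186, 0.1213]
eef_rot: [0.48, 3.103, 0.002]
ft_force: [-0.4, -1.0, 0.9]
finger_gap: 0.0
grip_force: 0.0
down cm [-1.04 -0.04  6.63] deg [ 0.1  0.1 -0. ]
[   7    0  196   70 9213] [113.10083578  30.65016824]
[ 397    0   54  235 2278] [429.16286216 110.99868306]
[127  35 103  60 417] [186.75539568  69.51318945]
[267 165  24  20 223] [281.74887892 175.89237668]
[229 181  67  20 550] [255.44       193.68363636]
[253 233   8  27 193] [256.11917098 246.27979275]
[227 242  16  18 231] [234.93506494 250.83549784]
[271 242  15  18 231] [277.63636364 250.95670996]
```

View pics/w2.png

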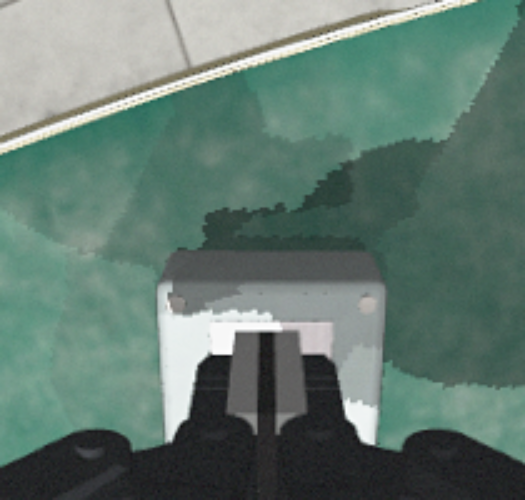

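The box near edge spans crop x 160–382 (centre 271), with the fingertips centred at 267. They line up sideways, so I go straight down and then advance to contact.

```bash
python3 -m handwheel '[[[0,0,3,0,0,0,0],[0,0,5,0,0,0,0],[0,0,6.3,0,0,0,0],[0,0,6.3,0,0,0,0],[0,0,6.3,0,0,0,0]]]'; python3 -m handwheel '[[[-0.5,0,0,0,0,0,0],[-1,0,0,0,0,0,0],[-1.5,0,0,0,0,0,0],[-2,0,0,0,0,0,0],[-2,0,0,0,0,0,0]]]'
cat >q.py <<'E'
from h import *
from bench import r
s=r.read_state();a=(s['tool_pos']-np.array([.474,.169,0]))
print('TCP along mm, rel to lever estimate',round(1000*a@AX,2),'lateral',round(1000*a@[-AX[1],AX[0],0],2),'F along',round(s['ft_force']@AX,2),'t',s['t'])
E
python3 q.py
```

```text
t: 3.12
tool_pos: [0.4213, 0.1869, 0.0579]
eef_rot: [0.479, 3.103, 0.002]
ft_force: [0.2, 0.4, 0.1]
finger_gap: -0.0
grip_force: 0.0
t: 3.75
tool_pos: [0.44, 0.1804, 0.0568]
eef_rot: [-0.48, -3.105, 0.0]
ft_force: [-0.5, 0.2, -0.6]
finger_gap: -0.0001
grip_force: 0.0
TCP along mm, rel to lever estimate -35.82 lateral 0.65 F along -0.57 t 3.75
```

```bash
python3 -m handwheel '[[[-0.5,0,0,0,0,0,0],[-1,0,0,0,0,0,0],[-1.4,0,0,0,0,0,0],[-1.4,0,0,0,0,0,0]]]'>/dev/null;python3 q.py; for i in 1; do python3 -m handwheel '[[[-0.2,0,0,0,0,0,0],[-0.2,0,0,0,0,0,0]]]'>/dev/null;python3 q.py;  python3 -m handwheel '[[[-0.2,0,0,0,0,0,0],[-0.2,0,0,0,0,0,0]]]'>/dev/null;python3 q.py;done
python3 - <<'E'
from bench import r
import cv2
d=r.snapshot('side');cv2.imwrite('pics/s1.png',cv2.resize(d['color'][180:300,200:360],None,fx=4,fy=4)[:,:,::-1])
E
```

```text
TCP along mm, rel to lever estimate -21.9 lateral 0.68 F along -0.51 t 4.25
TCP along mm, rel to lever estimate -20.15 lateral 0.68 F along 0.11 t 4.5
TCP along mm, rel to lever estimate -18.08 lateral 0.68 F along 0.2 t 4.75
```

View pics/s1.png

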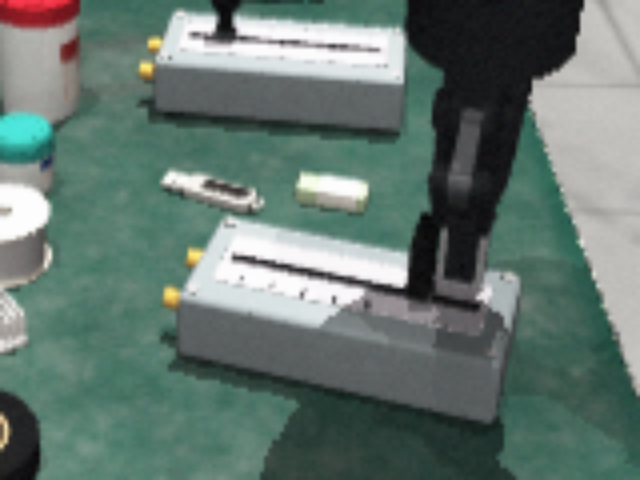

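The fingertips (crop 465,265) are just behind the black paddle (425,260), clear of the box top. I'll advance in small steps and watch the force.

```bash
python3 -m handwheel '[[[-0.1,0,0,0,0,0,0],[-0.2,0,0,0,0,0,0]]]'>/dev/null;python3 q.py;python3 -m handwheel '[[[-0.1,0,0,0,0,0,0],[-0.2,0,0,0,0,0,0]]]'>/dev/null;python3 q.py;python3 -m handwheel '[[[-0.1,0,0,0,0,0,0],[-0.2,0,0,0,0,0,0]]]'>/dev/null;python3 q.py;python3 -m handwheel '[[[-0.1,0,0,0,0,0,0],[-0.1,0,0,0,0,0,0]]]'>/dev/null;python3 q.py;python3 -m handwheel '[[[-0.1,0,0,0,0,0,0],[-0.1,0,0,0,0,0,0]]]'>/dev/null;python3 q.py
```

```text
TCP along mm, rel to lever estimate -16.12 lateral 0.69 F along 0.15 t 5.05
TCP along mm, rel to lever estimate -14.17 lateral 0.68 F along -0.97 t 5.3
TCP along mm, rel to lever estimate -12.17 lateral 0.67 F along -1.06 t 5.55
TCP along mm, rel to lever estimate -11.07 lateral 0.65 F along -0.18 t 5.8
TCP along mm, rel to lever estimate -10.12 lateral 0.69 F along 0.35 t 6.05
```

```bash
python3 -m handwheel '[[[-0.1,0,0,0,0,0,0],[-0.1,0,0,0,0,0,0]]]'>/dev/null;python3 q.py;python3 -m handwheel '[[[-0.1,0,0,0,0,0,0],[-0.1,0,0,0,0,0,0]]]'>/dev/null;python3 q.py;python3 -m handwheel '[[[-0.1,0,0,0,0,0,0],[-0.1,0,0,0,0,0,0]]]'>/dev/null;python3 q.py;python3 -m handwheel '[[[-0.1,0,0,0,0,0,0],[-0.1,0,0,0,0,0,0]]]'>/dev/null;python3 q.py;python3 -m handwheel '[[[-0.1,0,0,0,0,0,0],[-0.1,0,0,0,0,0,0]]]'>/dev/null;python3 q.py
```

```text
TCP along mm, rel to lever estimate -9.16 lateral 0.67 F along 0.2 t 6.3
TCP along mm, rel to lever estimate -8.55 lateral 0.63 F along -3.39 t 6.55
TCP along mm, rel to lever estimate -7.89 lateral 0.63 F along -4.88 t 6.8
TCP along mm, rel to lever estimate -6.71 lateral 0.62 F along -4.93 t 7.05
TCP along mm, rel to lever estimate -5.32 lateral 0.62 F along -3.77 t 7.3
```

```bash
python3 -m handwheel '[[[-0.1,0,0,0,0,0,0],[-0.1,0,0,0,0,0,0]]]'>/dev/null;python3 q.py;python3 -m handwheel '[[[-0.1,0,0,0,0,0,0],[-0.1,0,0,0,0,0,0]]]'>/dev/null;python3 q.py;python3 -m handwheel '[[[-0.1,0,0,0,0,0,0],[-0.1,0,0,0,0,0,0]]]'>/dev/null;python3 q.py;python3 -m handwheel '[[[-0.1,0,0,0,0,0,0],[-0.1,0,0,0,0,0,0]]]'>/dev/null;python3 q.py
```

```text
TCP along mm, rel to lever estimate -3.91 lateral 0.62 F along -1.98 t 7.55
TCP along mm, rel to lever estimate -2.87 lateral 0.63 F along -1.13 t 7.8
TCP along mm, rel to lever estimate -1.9 lateral 0.66 F along -0.82 t 8.05
TCP along mm, rel to lever estimate -0.9 lateral 0.75 F along -0.41 t 8.3
```

```bash
python3 -m handwheel '[[[-0.1,0,0,0,0,0,0],[-0.1,0,0,0,0,0,0]]]'>/dev/null;python3 q.py;python3 -m handwheel '[[[-0.1,0,0,0,0,0,0],[-0.1,0,0,0,0,0,0]]]'>/dev/null;python3 q.py
python3 - <<'E'
from bench import r
import cv2
d=r.snapshot('side');cv2.imwrite('pics/s2.png',cv2.resize(d['color'][180:300,200:360],None,fx=4,fy=4)[:,:,::-1])
E
```

```text
TCP along mm, rel to lever estimate 0.06 lateral 0.77 F along 1.05 t 8.55
TCP along mm, rel to lever estimate 0.94 lateral 0.71 F along -0.2 t 8.8
```

View pics/s2.png

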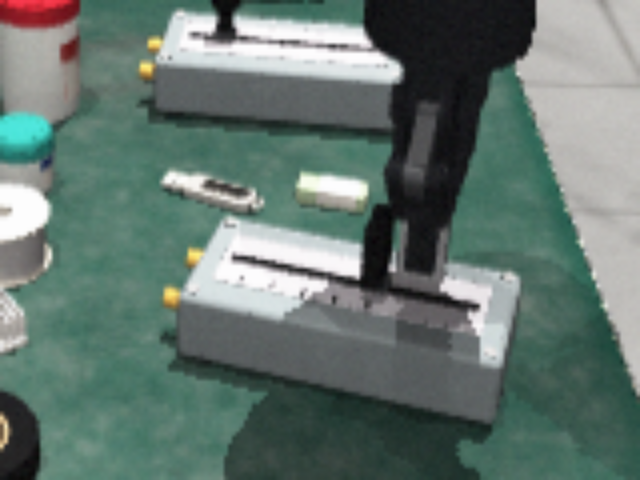

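A gap has opened between the paddle (375,250) and the finger (420,255): the lever has jumped into the first click. I pause just over a second, then go on to contact.

```bash
python3 -m handwheel '[[[0,0,0,0,0,0,0],[0,0,0,0,0,0,0],[0,0,0,0,0,0,0],[0,0,0,0,0,0,0],[0,0,0,0,0,0,0],[0,0,0,0,0,0,0],[0,0,0,0,0,0,0],[0,0,0,0,0,0,0]]]'>/dev/null;python3 q.py;python3 -m handwheel '[[[-0.1,0,0,0,0,0,0],[-0.2,0,0,0,0,0,0],[-0.3,0,0,0,0,0,0],[-0.4,0,0,0,0,0,0]]]'>/dev/null;python3 q.py;python3 -m handwheel '[[[-0.1,0,0,0,0,0,0],[-0.2,0,0,0,0,0,0]]]'>/dev/null;python3 q.py;python3 -m handwheel '[[[-0.1,0,0,0,0,0,0],[-0.1,0,0,0,0,0,0]]]'>/dev/null;python3 q.py;python3 -m handwheel '[[[-0.1,0,0,0,0,0,0],[-0.1,0,0,0,0,0,0]]]'>/dev/null;python3 q.py;python3 -m handwheel '[[[-0.1,0,0,0,0,0,0],[-0.1,0,0,0,0,0,0]]]'>/dev/null;python3 q.py
```

```text
TCP along mm, rel to lever estimate 0.81 lateral 0.66 F along 0.39 t 9.85
TCP along mm, rel to lever estimate 4.89 lateral 0.68 F along -0.37 t 10.35
TCP along mm, rel to lever estimate 6.9 lateral 0.67 F along 0.0 t 10.6
TCP along mm, rel to lever estimate 7.57 lateral 0.61 F along -1.92 t 10.85
TCP along mm, rel to lever estimate 8.01 lateral 0.6 F along -5.0 t 11.1
TCP along mm, rel to lever estimate 9.08 lateral 0.63 F along -4.14 t 11.35
```

Contact is at +7, exactly as predicted. Next comes the second click, with its ridge near +15.

```bash
python3 -m handwheel '[[[-0.1,0,0,0,0,0,0],[-0.1,0,0,0,0,0,0]]]'>/dev/null;python3 q.py;python3 -m handwheel '[[[-0.1,0,0,0,0,0,0],[-0.1,0,0,0,0,0,0]]]'>/dev/null;python3 q.py;python3 -m handwheel '[[[-0.1,0,0,0,0,0,0],[-0.1,0,0,0,0,0,0]]]'>/dev/null;python3 q.py;python3 -m handwheel '[[[-0.1,0,0,0,0,0,0],[-0.1,0,0,0,0,0,0]]]'>/dev/null;python3 q.py;python3 -m handwheel '[[[-0.1,0,0,0,0,0,0],[-0.1,0,0,0,0,0,0]]]'>/dev/null;python3 q.py;python3 -m handwheel '[[[-0.1,0,0,0,0,0,0],[-0.1,0,0,0,0,0,0]]]'>/dev/null;python3 q.py;python3 -m handwheel '[[[-0.1,0,0,0,0,0,0],[-0.1,0,0,0,0,0,0]]]'>/dev/null;python3 q.py
```

```text
TCP along mm, rel to lever estimate 10.45 lateral 0.63 F along -4.57 t 11.6
TCP along mm, rel to lever estimate 12.07 lateral 0.63 F along -1.79 t 11.85
TCP along mm, rel to lever estimate 13.16 lateral 0.66 F along -1.53 t 12.1
TCP along mm, rel to lever estimate 14.14 lateral 0.65 F along -0.4 t 12.35
TCP along mm, rel to lever estimate 15.12 lateral 0.75 F along 0.18 t 12.6
TCP along mm, rel to lever estimate 16.07 lateral 0.76 F along -1.14 t 12.85
TCP along mm, rel to lever estimate 16.97 lateral 0.71 F along -0.1 t 13.1
```

```bash
python3 -m handwheel '[[[0,0,0,0,0,0,0],[0,0,0,0,0,0,0],[0,0,0,0,0,0,0],[0,0,0,0,0,0,0],[0,0,0,0,0,0,0],[0,0,0,0,0,0,0],[0,0,0,0,0,0,0],[0,0,0,0,0,0,0]]]'>/dev/null;python3 q.py;python3 -m handwheel '[[[-0.1,0,0,0,0,0,0],[-0.2,0,0,0,0,0,0],[-0.3,0,0,0,0,0,0],[-0.4,0,0,0,0,0,0]]]'>/dev/null;python3 q.py;python3 -m handwheel '[[[-0.1,0,0,0,0,0,0],[-0.2,0,0,0,0,0,0]]]'>/dev/null;python3 q.py;python3 -m handwheel '[[[-0.1,0,0,0,0,0,0],[-0.1,0,0,0,0,0,0]]]'>/dev/null;python3 q.py;python3 -m handwheel '[[[-0.1,0,0,0,0,0,0],[-0.1,0,0,0,0,0,0]]]'>/dev/null;python3 q.py;python3 -m handwheel '[[[-0.1,0,0,0,0,0,0],[-0.1,0,0,0,0,0,0]]]'>/dev/null;python3 q.py
```

```text
TCP along mm, rel to lever estimate 16.83 lateral 0.67 F along 0.4 t 14.1
TCP along mm, rel to lever estimate 20.9 lateral 0.65 F along 0.1 t 14.6
TCP along mm, rel to lever estimate 22.87 lateral 0.65 F along 0.76 t 14.85
TCP along mm, rel to lever estimate 23.56 lateral 0.65 F along -1.84 t 15.1
TCP along mm, rel to lever estimate 23.98 lateral 0.6 F along -4.92 t 15.35
TCP along mm, rel to lever estimate 25.05 lateral 0.6 F along -5.42 t 15.6
```

Contact is at +23, so the lever was in the second click. Now I push through to the third, with its ridge at +31.

```bash
python3 -m handwheel '[[[-0.1,0,0,0,0,0,0],[-0.1,0,0,0,0,0,0]]]'>/dev/null;python3 q.py;python3 -m handwheel '[[[-0.1,0,0,0,0,0,0],[-0.1,0,0,0,0,0,0]]]'>/dev/null;python3 q.py;python3 -m handwheel '[[[-0.1,0,0,0,0,0,0],[-0.1,0,0,0,0,0,0]]]'>/dev/null;python3 q.py;python3 -m handwheel '[[[-0.1,0,0,0,0,0,0],[-0.1,0,0,0,0,0,0]]]'>/dev/null;python3 q.py;python3 -m handwheel '[[[-0.1,0,0,0,0,0,0],[-0.1,0,0,0,0,0,0]]]'>/dev/null;python3 q.py;python3 -m handwheel '[[[-0.1,0,0,0,0,0,0],[-0.1,0,0,0,0,0,0]]]'>/dev/null;python3 q.py;python3 -m handwheel '[[[-0.1,0,0,0,0,0,0],[-0.1,0,0,0,0,0,0],[-0.1,0,0,0,0,0,0],[-0.1,0,0,0,0,0,0]]]'>/dev/null;python3 q.py
python3 - <<'E'
from bench import r
import cv2
d=r.snapshot('side');cv2.imwrite('pics/s3.png',cv2.resize(d['color'][180:300,200:360],None,fx=4,fy=4)[:,:,::-1])
E
```

```text
TCP along mm, rel to lever estimate 26.42 lateral 0.62 F along -4.65 t 15.85
TCP along mm, rel to lever estimate 28.07 lateral 0.61 F along -2.17 t 16.1
TCP along mm, rel to lever estimate 29.17 lateral 0.64 F along -2.46 t 16.35
TCP along mm, rel to lever estimate 30.13 lateral 0.64 F along -0.7 t 16.6
TCP along mm, rel to lever estimate 31.14 lateral 0.72 F along -0.42 t 16.85
TCP along mm, rel to lever estimate 32.08 lateral 0.77 F along -0.85 t 17.1
TCP along mm, rel to lever estimate 32.81 lateral 0.69 F along -0.72 t 17.6
```

View pics/s3.png

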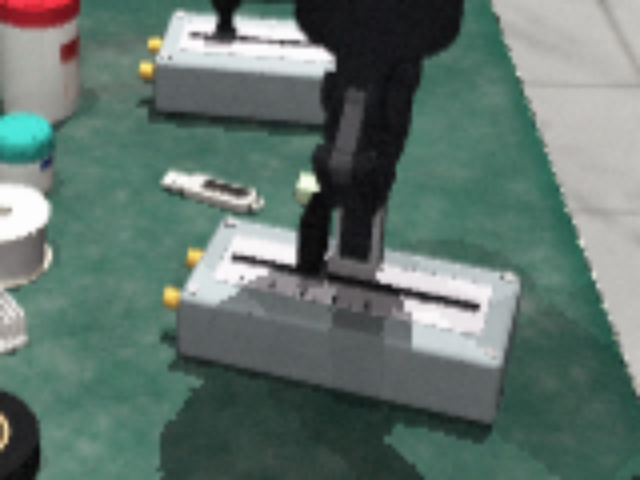

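The paddle (313,245) stands at the middle one of the five marks, with a gap to the finger (357,240), and the box hasn't moved. I back off along the travel, lift, and check.

```bash
python3 -m handwheel '[[[0.7,0,0,0,0,0,0],[1.5,0,0,0,0,0,0],[1.5,0,-2,0,0,0,0],[2,0,-6,0,0,0,0],[3,0,-11,0,0,0,0],[8,0,-14,0,0,0,0],[8,0,-14,0,0,0,0],[8,0,-14,0,0,0,0],[8,0,-14,0,0,0,0]]]'
python3 - <<'E'
from bench import r
import cv2
d=r.snapshot('side');cv2.imwrite('pics/s4.png',cv2.resize(d['color'][180:300,200:360],None,fx=4,fy=4)[:,:,::-1])
E
```

```text
t: 18.77
tool_pos: [0.4291, 0.1834, 0.1957]
eef_rot: [-0.48, -3.103, 0.003]
ft_force: [1.0, -0.4, -0.1]
finger_gap: -0.0001
grip_force: 0.0
```

View pics/s4.png

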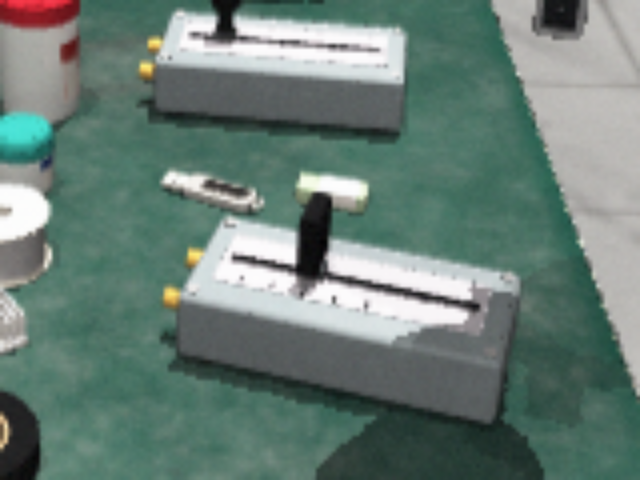

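The lever rests at the third of the five marks (paddle foot at 310,275), and everything else is where it was. Handing in.

```bash
python3 -c "
from bench import r
print(r.close_job())"
```

```text
the job is handed in; nothing more can be done
None
```

The step attenuator's lever rests in its third click, pushed there with about a one-second pause in each of the first two clicks; the box and everything else in the last view stayed where they were, and the job is handed in.

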